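# Load a serving paddle into the sanding cradle behind its drop stop

### The job

Load the wooden paddle into the sanding cradle: take it by its handle and slide it, front end first, down the lane between the strips so that its own front edge lifts the hinged drop stop. Push it gently on against the rubber bumper, without crushing the rubber flat, until the drop stop falls by itself behind the paddle's shoulder, then let go, leaving the paddle trapped flat between bumper and stop. Leave the sander, jar and dust adapter where they are.

Things in the scene. Friction and masses are not known exactly. Their poses are not given: they have to be found in the camera images.
- paddle: Beech serving paddle lying flat, 18 mm thick, 0.25 kg: square blade 165 long (x) by 120 wide (y), and a straight handle 28 wide and 110 long behind the middle of its rear edge. Origin: centre of the blade's underside; +x to the front edge (x = +82.5 mm), z up. The shoulders, the rear edge beside the handle, are at x = -82.5, the handle's end at -192.5.
- paddle_grip (a point): Point on the paddle's handle, 75 mm behind the shoulders (paddle x = -157.5 mm), at mid-thickness, 9 mm above the underside. Fingers closed across the handle here stay clear of the drop stop all the way home, even when they open again to 85 mm; nearer than 65 mm to the shoulders they would hit its nose, which reaches 46 mm back from the holding face.
- cradle: Sanding cradle, fixed, held by three bench dogs: plywood base 380 (x) by 180 by 12 mm; sliding face at z = 12. Origin: on the bench under the middle of the lane; the base spans x = -180 to 200. The lane runs along +x from its flared mouth (x = -180) and is 123 mm wide (y = -61.5 to 61.5) between strips 14 mm high, straight from x = -153. Handle trails out of the mouth side.
- track (a point): Middle of the aluminium T-track on the lane's +y side (cradle x = 0, y = 80.5 mm), on its top, 26 mm above the bench. It carries drop stop and end stop as a pair tied by a rod, clamped anywhere within +-22 mm along it: where is not measured, see or feel it. The drop stop's holding face is at cradle x = -52 to -8, the bumper's face 163 mm farther on. All is lower than 57 mm.
- drop_stop (a joint): Angle (rad) of the hinged aluminium drop stop, 0.15 kg: 0 = down by its weight, grows when lifted. Hinge on the track, 110 mm before the holding face. Its nose hangs into the lane at cradle y = 36 to 84 mm. A 22 degree ramp under it meets the paddle's front edge 36 mm before the holding face; the sliding paddle lifts it (3 N) to 0.11. It falls with the shoulder 1.5 mm past the face, and locks.
- bumper (a joint): Squash (m) of the rubber bumper on the end stop, 60 wide, 14 high, mid-lane: 0 = free, grows along cradle +x, 2 N per mm, crushed at 8 mm (16 N). The drop stop falls at about 4 mm (8 N, plus 2 to 4 N of drag on the paddle); the trapped paddle then leaves it squashed by about 2 mm.
- sander: Yellow and black cordless sander standing on its round pad, 125 across the pad, 142 high, 1 kg; origin under the pad's centre. Bystander.
- jar: Glass jar with a twist cap, 72 across, 95 high; origin under its centre. Bystander.
- adapter: Blue plastic stepped dust port adapter standing on its wide end, 60 across, 75 high; origin under its centre. Bystander.

How it is judged (in metres and radians):
On the way, in this order (a step that is already met when the one before it is completed fails the run):
1. the paddle, held by its handle and in line in the lane, has lifted the drop stop with its edge (value of joint drop_stop above 0.07 rad and contact force between the fingers and paddle above 0.3 N and distance between the grasp point and paddle_grip below 0.075 m and angle between the x axis of paddle and the x axis of cradle, either way round below 0.06 rad and angle between paddle's own z axis and vertical below 0.09 rad and y of paddle in the frame of cradle between -0.006 and 0.006 m), for 0.2 s.
2. the drop stop has fallen behind the shoulder, with the paddle against the bumper (value of joint drop_stop below 0.03 rad and value of joint bumper above 0.001 m and x of paddle in the frame of cradle above 0.02 m), for 0.2 s.
At the end, for the whole second after the job is handed in: Paddle released, at rest, flat (0.05 rad) on the sliding face (origin below 16 mm), in line with the lane within 0.05 rad and 5 mm, blade centre past cradle x = 20 mm; drop stop down (below 0.03 rad) behind the shoulder; bumper squashed by more than 1 mm (all of step 2 and y of paddle in the frame of cradle between -0.005 and 0.005 m and z of paddle in the frame of cradle below 0.016 m and angle between the x axis of paddle and the x axis of cradle, either way round below 0.05 rad and angle between paddle's own z axis and vertical below 0.05 rad and linear speed of paddle below 0.01 m/s); the robot touches nothing.
It fails at once if the rubber bumper is crushed (squashed by more than 8 mm, 16 N) (value of joint bumper above 0.008 m).
It fails at once if the sander is moved by more than 20 mm (distance of sander from where it was at the start of the episode above 0.02 m).
It fails at once if the jar is moved by more than 20 mm (distance of jar from where it was at the start of the episode above 0.02 m).
It fails at once if the dust adapter is moved by more than 20 mm (distance of adapter from where it was at the start of the episode above 0.02 m).
It also fails if it takes over 51 s, if anything falls off the work surface, if the arm or the gripper's body presses on something with over 40 N, if the wrist force passes 120 N, or if a joint passes its speed limit or range.

### The arm

A 6-joint arm with a two-finger parallel gripper is mounted at the origin on the work surface. World frame = base frame: x ahead of the robot, y to its left, z up, the work surface at z = 0. Lengths are in m, angles in degrees, forces in N, time in s.
With the tool pointing down it reaches from about 0.325 to 0.875 m from the base axis. Payload 4.4 kg.
Tool frame: the origin (TCP) lies between the finger pads; the fingertips stand 17 mm ahead of it and the grasp point (between the pads) lies 2 mm behind it; z points along the fingers, y is the line along which they close (so a half turn about z gives the same grasp; the last joint's range is limited). The gripper opens to 85 mm and grips with 20 to 120 N. Pads are 22 mm wide; open, the fingers measure 114 mm over their backs; the gripper's body (76 mm by 85 mm) begins 54 mm behind the grasp point. The pads swing forward as they close: fully open they stand 13 mm farther back than shut.
Start: joints at [-82.191, 11.837, 88.321, -0, 79.842, -8.623], TCP at [0.163, -0.552, 0.248] pointing down, gripper open.
Joint ranges: [-156.59, 156.59], [-49.26, 127.26], [12.9, 141.05], [-63.56, 243.56], [4.71, 150.69], [-161.64, 161.64]. Speed limits (degrees/s): [159.86, 159.86, 180, 180, 180, 180].

### API

Orientations are given as a 3x3 rotation matrix whose columns are the frame's x, y, z axes.
In Python, from rig import readout, vision, workorder gives the robot as it stands.
- The arm moves only by the tool servo_tool, never from a script. Its argument "increments" is a list of rows, each a list of 2 entries, a list of its own where there are three numbers: the shift along the tool's x, y, z each as a share of 0.025 m, from -1 to 1, then the turn, a rotation vector about the tool's x, y, z each as a share of 30 degrees, from -1 to 1. In form: [[[x, y, z], [rx, ry, rz]], ...]. A call has exactly 8 rows; each row shifts and turns the commanded pose from where the row before left it, along the tool's axes as they then stand; what a row does not reach is not made up. A row lasts 1/10 s, in which the tool goes at most 50 mm and 8.59 degrees, less where a joint would pass 70% of its speed; a pose out of reach is approached as far as the arm can. A call with a number of a shift or a turn outside -1 to 1 is refused whole. A call with a gripper value outside its range is refused whole. "hand" is the opening, from 0 (shut) to 1 (fully open), set as the call begins (left out, the last holds). The fingers move at their own pace and stop on an object; "force" is the grip in N (left out, the last holds). Time passes only in rows, so rows that do not move let the fingers close, or fill a call up. It gives the time, the measured TCP pose, the force, the opening and the grip force at its end, in the units of the state.
- readout.sense(): the state, without advancing time (a new reading comes with each control period).
- vision.snapshot(name): name is "side" or "top"; returns a dict with "image" (384x512x3 uint8, blue, green, red), "z_map" (384x512 float32, m along the optical axis (not along the pixel's ray), 0 where there is no reading), "vfov" (degrees; the focal length in pixels is half the picture's height over the tangent of half this angle, whatever the lens; pixels are square), "cx", "cy" (the principal point, pixels), "cam_to_world" (4x4, takes a point from camera to world coordinates). Camera axes: x right, y down, z forward; pixel columns grow to the right and rows downward; lengths in m; the calibration is good to about 2 mm. A picture is of the moment at which its call begins.
- workorder.sign_off(): hands the job in; it is judged then, once.
Trained networks look in a picture, given as the dict that the camera call returned (one of the last four; its "shot" number tells which), for a name from the list of things; names that differ only in an ending like _2 or _b are one class to them, and where a whole thing is asked for, a point or a joint stands for the part that bears it (a point fixed in the world has none). Each returns a list of dicts, best first, with "conf" (0 to 1); they miss things now and then, are a little off and sometimes report something else, mostly with a low value. They report only what shows in the picture. A call takes as long as a camera call.
- vision.outline_of(picture, target): "pixels" (384x512 bool, what is visible of it).
- vision.tip_of(picture, target): "position" ([x, y, z] in m, in world coordinates, good to about 4 mm: a listed point, or the origin of a listed thing).
The state is a dict: "time_s": time; "joint_positions": joint angles; "joint_velocities": joint speeds; "tau": joint torques, N m; "tool_pos": TCP position; "ee_rot": TCP orientation; "force": force on the tool from outside, world axes, zero at the start; "moment": the same for the moment, N m; "grip_width": finger opening in m; "gripper_force": force on a finger pad.
Only numpy, scipy, OpenCV 4.12 (cv2) and the standard library are available. Lean on these libraries where they do the work, as an engineer would, in place of code of your own. Each camera call takes 0.05 s, during which the arm holds its last target. There are 200 camera calls.

## Working session

There is one attempt and no reset: what is moved stays moved. The work goes in short steps, Python scripts to look and compute and a tool call to move; the robot and the scene stay as the last step left them, time stands still between calls to the robot, and variables do not carry over. Pictures are saved under pics/ and viewed, at most 10 in all, crops included, and the job is handed in when it is done.

Besides the shell and the picture viewer there is one more tool, called after "Request:" by a JSON object that holds its "api" and its "payload". servo_tool: Moves the arm, as the interface text tells. Shift numbers are shares of 0.025 m and turn numbers shares of 30 degrees, none past 1 either way. Its arguments: {"type":"object","properties":{"increments":{"type":"array"},"hand":{"type":"number"},"force":{"type":"number"}},"required":["increments"]}

```bash
mkdir -p pics
cat > h.py <<'E'
import numpy as np,cv2
from rig import readout,vision,workorder
def cloud(p):
    z=p["z_map"];h,w=z.shape;f=h/2/np.tan(np.radians(p["vfov"])/2)
    v,u=np.mgrid[:h,:w];P=np.stack([(u-p["cx"])*z/f,(v-p["cy"])*z/f,z],-1)
    T=np.array(p["cam_to_world"]);return P@T[:3,:3].T+T[:3,3]
E
python3 - <<'E'
from h import *
np.set_printoptions(precision=4,suppress=True)
s=readout.sense();print(s["time_s"],s["tool_pos"],s["ee_rot"])
ims=[]
for n in ("top","side"):
    p=vision.snapshot(n);ims.append(p["image"]);C=cloud(p)
    np.savez("%s.npz"%n,C=C,z=p["z_map"],im=p["image"])
    for t in ("paddle","paddle_grip","cradle","track","sander","jar","adapter","drop_stop","bumper"):
        try:
            r=vision.tip_of(p,t)
            if r: print(n,t,np.array(r[0]["position"]),r[0]["conf"])
        except Exception as e: print(n,t,e)
    for t in ("paddle","cradle"):
        o=vision.outline_of(p,t)
        if o:
            m=o[0]["pixels"]&(p["z_map"]>0);np.save("%s_%s.npy"%(n,t),m)
            q=C[m];print(n,t,m.sum(),o[0]["conf"],np.median(q,0),cv2.minAreaRect((q[:,:2]*1000).astype(np.float32)))
cv2.imwrite("pics/a.png",ims[0]);cv2.imwrite("pics/b.png",ims[1])
E
```

```text
0.0 [ 0.1625 -0.5508  0.2471] [[ 0.9592  0.2829 -0.0003]
 [ 0.2829 -0.9592  0.0023]
 [ 0.0004 -0.0023 -1.    ]]
top paddle [ 0.5181 -0.2065  0.0016] 0.64
top paddle_grip [ 0.5157 -0.3682  0.0097] 0.71
top cradle [0.5596 0.2011 0.0001] 0.73
top track [0.4838 0.2094 0.0233] 0.76
top sander [ 0.7252 -0.3147 -0.0019] 0.81
top drop_stop it knows: adapter, cradle, jar, paddle, paddle_grip, sander, track
top bumper it knows: adapter, cradle, jar, paddle, paddle_grip, sander, track
top paddle 2252 0.68 [ 0.5183 -0.2195  0.0185] ((519.48583984375, -262.29168701171875), (272.485107421875, 120.82545471191406), 89.41486358642578)
top cradle 5899 0.58 [0.5666 0.2123 0.013 ] ((570.630126953125, 221.3712615966797), (403.3938903808594, 206.44093322753906), 88.64456176757812)
side paddle [ 0.5175 -0.2065  0.0012] 0.66
side paddle_grip [ 0.515  -0.3622  0.0068] 0.89
side cradle [0.5646 0.2082 0.0005] 0.66
side track [ 0.5648  0.203  -0.0025] 0.74
side jar [ 0.7901  0.051  -0.0049] 0.81
side adapter [ 0.7925 -0.1118  0.0017] 0.87
side drop_stop it knows: adapter, cradle, jar, paddle, paddle_grip, sander, track
side bumper it knows: adapter, cradle, jar, paddle, paddle_grip, sander, track
side paddle 1603 0.96 [ 0.5117 -0.2022  0.0187] ((516.7490234375, -260.6807861328125), (121.56327056884766, 273.37957763671875), 0.3932065963745117)
side cradle 9472 0.75 [0.5548 0.2573 0.0134] ((584.2958374023438, 213.6300048828125), (417.3035583496094, 237.4976806640625), 87.74535369873047)
```

View pics/a.png

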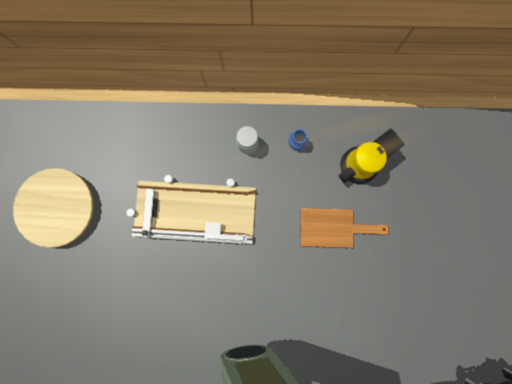

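View pics/b.png

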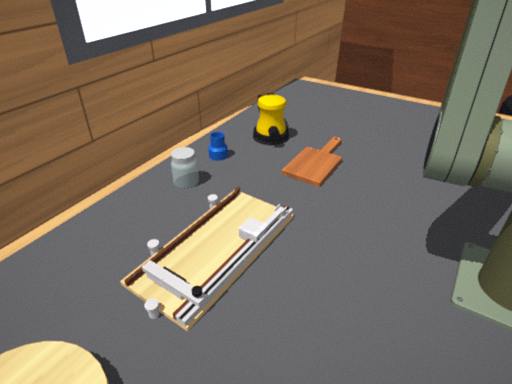

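The top view shows the paddle (blade ~(327,228), handle pointing right to (385,230)), with the cradle at ~(195,212). Its mouth is on the right, the track is along the bottom at row 235, and the drop stop is at (213,230). So cradle +x ≈ world +y, and the paddle is almost aligned already. Next I'll refine the yaw and lane edges.

```bash
python3 - <<'E'
from h import *
np.set_printoptions(precision=4,suppress=True,linewidth=160)
for n in ("top","side"):
    d=np.load(n+".npz");C=d["C"];z=d["z"]
    P=C[(z>0)]
    print("==",n)
    # paddle: blade/handle from height
    q=P[(P[:,2]>.010)&(P[:,2]<.026)&(P[:,0]>.42)&(P[:,0]<.62)&(P[:,1]>-.42)&(P[:,1]<-.08)]
    for lo,hi in ((-.28,-.15),(-.39,-.31)):
        b=[]
        for y in np.arange(lo,hi,.006):
            r=q[abs(q[:,1]-y)<.003]
            if len(r)>3:b.append((y,r[:,0].min(),r[:,0].max()))
        b=np.array(b);print("paddle seg",lo,b[:,1].mean(),b[:,2].mean(),"width",(b[:,2]-b[:,1]).mean(),"slope mid",np.polyfit(b[:,0],(b[:,1]+b[:,2])/2,1))
    print("paddle y ext",np.percentile(q[:,1],[0.2,99.8]), "z med",np.median(q[:,2]))
    # cradle: lane floor extents in x per y
    for y in np.arange(.01,.42,.03):
        r=P[(abs(P[:,1]-y)<.015)&(P[:,0]>.44)&(P[:,0]<.70)]
        f=r[(r[:,2]>.008)&(r[:,2]<.016)&(r[:,0]>.50)]
        s=r[(r[:,2]>.021)&(r[:,2]<.031)]
        hi=s[s[:,0]>.6][:,0];lo_=s[s[:,0]<.54][:,0]
        print(round(y,2),"floor",np.percentile(f[:,0],[1,99]) if len(f) else 0,"strip far",(hi.min(),hi.max(),np.median(hi)) if len(hi) else 0,"near",(lo_.min(),lo_.max()) if len(lo_) else 0,
          "high>.035",r[r[:,2]>.035][:,:2].min(0) if (r[:,2]>.035).any() else 0,r[r[:,2]>.035].max(0) if (r[:,2]>.035).any() else 0)
    b=P[(P[:,2]>.008)&(P[:,2]<.016)&(P[:,0]>.53)&(P[:,0]<.6)&(P[:,1]>-.05)];print("base y",b[:,1].min(),b[:,1].max())
E
python3 - <<'E'
import cv2
a=cv2.imread("pics/a.png");cv2.imwrite("pics/c.png",cv2.resize(a[165:260,115:275],None,fx=5,fy=5,interpolation=cv2.INTER_CUBIC))
E
```

```text
== top
paddle seg -0.28 0.4606505181796299 0.5778751532033081 width 0.11722463502367812 slope mid [0.0028 0.5199]
paddle seg -0.39 0.5059285074013399 0.5307863729807246 width 0.024857865579384526 slope mid [0.0154 0.5237]
paddle y ext [-0.3978 -0.1259] z med 0.018467670783245405
0.01 floor [0.5204 0.638 ] strip far (np.float64(0.6243238607729765), np.float64(0.630585946694735), np.float64(0.6273559902765262)) near 0 high>.035 0 0
0.04 floor [0.5007 0.6415] strip far (np.float64(0.6201404088635271), np.float64(0.6307868358957731), np.float64(0.6240739442632699)) near (np.float64(0.4662176836976403), np.float64(0.4942361693183822)) high>.035 [0.4696 0.0526] [0.4879 0.0531 0.0457]
0.07 floor [0.5029 0.641 ] strip far (np.float64(0.6193570067207063), np.float64(0.627006385175502), np.float64(0.6233129864373139)) near (np.float64(0.4655439221247155), np.float64(0.4965037182297889)) high>.035 [0.4655 0.0556] [0.4908 0.084  0.0514]
0.1 floor [0.5023 0.6418] strip far (np.float64(0.6198639640474259), np.float64(0.6637531469001088), np.float64(0.6257968718318392)) near (np.float64(0.465116949
[... 5792 characters left out ...]
p.float64(0.6332540227545431)) near (np.float64(0.4747857328080336), np.float64(0.5398643914994224)) high>.035 [0.4735 0.3252] [0.6253 0.355  0.0595]
0.37 floor [0.5169 0.6532] strip far (np.float64(0.6018148007625583), np.float64(0.6396754798511997), np.float64(0.6312636410194536)) near (np.float64(0.4752177420440954), np.float64(0.5387162905008359)) high>.035 [0.4746 0.3551] [0.6254 0.3693 0.0596]
0.4 floor [0.5061 0.6533] strip far (np.float64(0.6303396741460285), np.float64(0.6402026363104595), np.float64(0.6331921557186726)) near (np.float64(0.4769410476578687), np.float64(0.5399100108662813)) high>.035 [0.5398 0.4079] [0.5567 0.4085 0.0352]
base y 0.01891383778423439 0.4218448465682744
```

View pics/c.png

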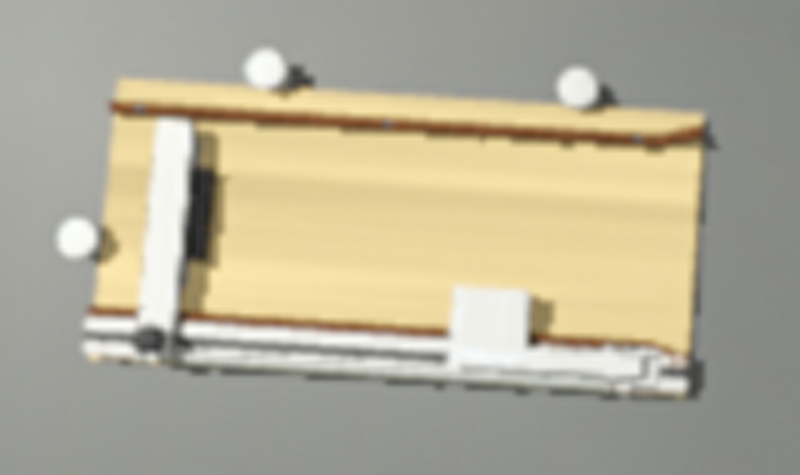

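The crop shows the lane tilted about 2° from world y (slope 0.036). The lane centre is x≈0.5635 at y=0.25 and the mouth is at y≈0.02. The drop stop's holding face is at pixel 452 (y≈0.175) and the bumper face at pixel 212 (y≈0.338). The grip point is about (0.516, -0.3645) with heading ≈89.3°.

Request:
{"api": "servo_tool", "payload": {"increments": [[[0.86,-0.17,0],[0,0,-0.28]],[[0.88,-0.05,0],[0,0,-0.28]],[[0.88,0.08,0],[0,0,-0.28]],[[0.85,0.21,0],[0,0,-0.28]],[[0.81,0.33,0],[0,0,-0.28]],[[0.76,0.45,0],[0,0,-0.28]],[[0.68,0.55,0],[0,0,-0.28]],[[0.6,0.65,0],[0,0,-0.28]]], "hand": 1}}

```text
time_s: 1.8
tool_pos: [0.3189, -0.4689, 0.2484]
ee_rot: [[0.105, 0.994, 0.0], [0.994, -0.105, -0.0], [-0.0, 0.0, -1.0]]
force: [-0.4, 0.9, -0.6]
grip_width: 0.0854
gripper_force: 0.0
```

```bash
cat >> h.py <<'E'
def togo(x,y,z,heading):
    s=readout.sense();R=np.array(s["ee_rot"]);p=np.array(s["tool_pos"]);a=np.radians(heading)
    G=np.array([[np.cos(a),np.sin(a),0],[np.sin(a),-np.cos(a),0],[0,0,-1]])
    from scipy.spatial.transform import Rotation as Q
    print("t",s["time_s"],"p",p.round(4),"F",np.round(s["force"],1),"w",round(s["grip_width"],4),round(s["gripper_force"],1))
    print("shift units",(R.T@(np.array([x,y,z])-p)/.025).round(2),"turn units",(np.degrees(Q.from_matrix(R.T@G).as_rotvec())/30).round(3))
E
python3 -c "
from h import *
togo(.516,-.3645,.022,89.3)"
```

```text
t 1.8 p [ 0.3189 -0.4689  0.2484] F [-0.4  0.9 -0.6] w 0.0854 0.0
shift units [4.98 7.4  9.05] turn units [ 0.     0.    -0.177]
```

Request:
{"api": "servo_tool", "payload": {"increments": [[[0.62,0.92,0.6],[0,0,0]],[[0.62,0.92,0.6],[0,0,0]],[[0.62,0.92,0.6],[0,0,0]],[[0.62,0.92,0.6],[0,0,0]],[[0.62,0.92,0.6],[0,0,0]],[[0.62,0.92,0.6],[0,0,0]],[[0.62,0.92,0.6],[0,0,0]],[[0.62,0.92,0.6],[0,0,-0.177]]]}}

```text
time_s: 2.6
tool_pos: [0.5157, -0.3659, 0.1277]
ee_rot: [[0.016, 1.0, 0.0], [1.0, -0.016, -0.0], [-0.0, 0.0, -1.0]]
force: [0.4, -0.1, 0.7]
grip_width: 0.0858
gripper_force: 0.0
```

```bash
python3 -c "
from h import *
togo(.516,-.3645,.022,89.3)
p=vision.snapshot('top');cv2.imwrite('pics/d.png',cv2.resize(p['image'][180:280,280:400],None,fx=5,fy=5))
print(vision.tip_of(p,'paddle_grip')[:1])"
```

```text
t 2.6 p [ 0.5157 -0.3659  0.1277] F [ 0.4 -0.1  0.7] w 0.0858 0.0
shift units [0.06 0.01 4.23] turn units [ 0.     0.    -0.007]
[{'position': [0.5171, -0.3651, 0.0113], 'conf': 0.75}]
```

Request:
{"api": "servo_tool", "payload": {"increments": [[[0.06,0.02,0.8],[0,0,0]],[[0,0,0.8],[0,0,0]],[[0,0,0.8],[0,0,0]],[[0,0,0.8],[0,0,0]],[[0,0,0.5],[0,0,0]],[[0,0,0.3],[0,0,0]],[[0,0,0.2],[0,0,0]],[[0,0,0],[0,0,0]]]}}

```text
time_s: 3.5
tool_pos: [0.5151, -0.3651, 0.0232]
ee_rot: [[0.019, 1.0, -0.0], [1.0, -0.019, 0.0], [0.0, -0.0, -1.0]]
force: [-1.5, -0.3, -0.3]
grip_width: 0.0857
gripper_force: 0.0
```

Request:
{"api": "servo_tool", "payload": {"increments": [[[0,0,0],[0,0,0]],[[0,0,0],[0,0,0]],[[0,0,0],[0,0,0]],[[0,0,0],[0,0,0]],[[0,0,0],[0,0,0]],[[0,0,0],[0,0,0]],[[0,0,0],[0,0,0]],[[0,0,0],[0,0,0]]], "hand": 0, "force": 90}}

```text
time_s: 4.3
tool_pos: [0.5158, -0.3654, 0.0243]
ee_rot: [[0.018, 1.0, 0.001], [1.0, -0.018, -0.001], [-0.001, 0.001, -1.0]]
force: [-0.7, 0.1, 6.6]
grip_width: 0.0251
gripper_force: 91.1
```

```bash
python3 -c "
from h import *
togo(.516,-.3645,.022,89.3)"
```

```text
t 4.3 p [ 0.5158 -0.3654  0.0243] F [-0.7  0.1  6.6] w 0.0251 91.1
shift units [0.04 0.01 0.09] turn units [ 0.002  0.002 -0.011]
```

Request:
{"api": "servo_tool", "payload": {"increments": [[[0,0,-0.1],[0,0,0]],[[0,0,-0.15],[0,0,0]],[[0,0,-0.2],[0,0,0]],[[0,0,-0.2],[0,0,0]],[[0,0,-0.15],[0,0,0]],[[0,0,0],[0,0,0]],[[0,0,0],[0,0,0]],[[0,0,0],[0,0,0]]]}}

```text
time_s: 5.1
tool_pos: [0.5151, -0.3648, 0.0431]
ee_rot: [[0.018, 1.0, -0.0], [1.0, -0.018, 0.0], [0.0, -0.0, -1.0]]
force: [-0.4, -0.1, -2.6]
grip_width: 0.0254
gripper_force: 90.3
```

```bash
cat >> h.py <<'E'
def pad(n="side"):
    p=vision.snapshot(n);C=cloud(p);o=vision.outline_of(p,"paddle")
    if not o: print("no paddle");return p
    m=cv2.erode(o[0]["pixels"].astype(np.uint8),np.ones((3,3)))>0
    q=C[m&(p["z_map"]>0)];zm=np.median(q[:,2]);q=q[abs(q[:,2]-zm)<.02]
    A=np.c_[q[:,:2]-q[:,:2].mean(0),np.ones(len(q))]
    for _ in range(5):
        c=np.linalg.lstsq(A,q[:,2],rcond=None)[0];r=abs(A@c-q[:,2]);k=r<.006;A,q=A[k],q[k]
    e=C[o[0]["pixels"]&(p["z_map"]>0)]; e=e[abs(e[:,2]-zm)<.02]
    ye=np.percentile(e[:,1],[.5,99.5]);b=[]
    for y in np.arange(ye[1]-.15,ye[1]-.015,.006):
        r=e[abs(e[:,1]-y)<.003]
        if len(r)>3:
            w=np.ptp(r[:,0])
            if .110<w<.125: b.append((y,(r[:,0].min()+r[:,0].max())/2))
    b=np.array(b)
    print(n,"z plane slope x,y",c[:2].round(4),"mean z",c[2].round(4),"y ext",ye.round(4),"n",len(b), "mid slope",np.polyfit(b[:,0],b[:,1],1).round(4) if len(b)>3 else b,"mean",b.mean(0).round(4) if len(b) else 0)
    return p
E
python3 -c "
from h import *
togo(.516,-.3645,.044,88)
pad('side');pad('top')"
```

```text
t 5.1 p [ 0.5151 -0.3648  0.0431] F [-0.4 -0.1 -2.6] w 0.0254 90.3
shift units [ 0.01  0.04 -0.04] turn units [-0.001 -0.001  0.031]
side z plane slope x,y [-0.0007 -0.0196] mean z 0.0349 y ext [-0.3772 -0.1249] n 23 mid slope [0.0022 0.5156] mean [-0.2089  0.5151]
top z plane slope x,y [-0.0057 -0.0166] mean z 0.0348 y ext [-0.3609 -0.1262] n 23 mid slope [0.0106 0.5207] mean [-0.2102  0.5185]
```

Request:
{"api": "servo_tool", "payload": {"increments": [[[0.4,0.14,-0.03],[0,0,0]],[[0.8,0.16,-0.03],[0,0,0]],[[0.9,0.18,-0.03],[0,0,0]],[[0.9,0.18,-0.03],[0,0,0]],[[0.9,0.18,0],[0,0,0]],[[0.7,0.16,0],[0,0,0]],[[0.4,0.14,0],[0,0,0.035]],[[0,0,0],[0,0,0]]]}}

```text
time_s: 6.1
tool_pos: [0.5464, -0.2378, 0.0462]
ee_rot: [[0.034, 0.999, -0.001], [0.999, -0.034, 0.001], [0.001, -0.001, -1.0]]
force: [0.9, 0.1, -2.2]
grip_width: 0.0256
gripper_force: 90.3
```

```bash
python3 -c "
from h import *
togo(.5459,-.24,.046,87.93)
p=pad('side');cv2.imwrite('pics/e.png',p['image']);pad('top')"
```

```text
t 6.1 p [ 0.5464 -0.2378  0.0462] F [ 0.9  0.1 -2.2] w 0.0256 90.3
shift units [-0.09 -0.02  0.01] turn units [-0.001 -0.002  0.005]
no paddle
top z plane slope x,y [-0.0032 -0.017 ] mean z 0.0379 y ext [-0.218  -0.0017] n 20 mid slope [0.0145 0.553 ] mean [-0.0866  0.5517]
```

View pics/e.png

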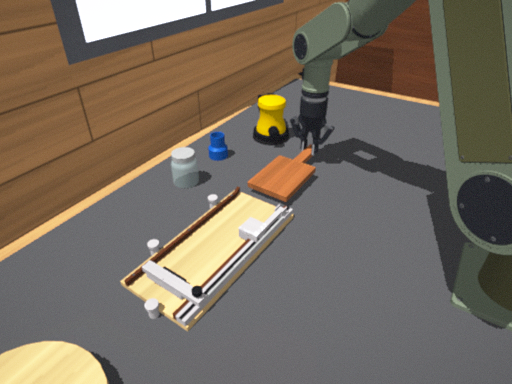

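The side view shows the paddle held at (283,177), in line just before the mouth near (270,200). The sander and adapter are undisturbed. I'll level the droop of about 1° and enter the mouth.

Request:
{"api": "servo_tool", "payload": {"increments": [[[0.1,0,0.1],[0,0.033,0.005]],[[0.3,0,0.15],[0,0,0]],[[0.4,0,0],[0,0,0]],[[0.5,0,0],[0,0,0]],[[0.5,0,0],[0,0,0]],[[0.5,0,0],[0,0,0]],[[0.4,0,0],[0,0,0]],[[0.2,0,0],[0,0,0]]]}}

```text
time_s: 7.1
tool_pos: [0.5489, -0.1664, 0.0413]
ee_rot: [[0.038, 0.999, 0.0], [0.999, -0.038, 0.017], [0.017, -0.0, -1.0]]
force: [-0.1, -0.7, -1.9]
grip_width: 0.0257
gripper_force: 90.2
```

```bash
python3 -c "
from h import *
togo(.5635+.036*(-.16-.25),-.16,.0363,87.93)
pad('side');pad('top')"
```

```text
t 7.1 p [ 0.5489 -0.1664  0.0413] F [-0.1 -0.7 -1.9] w 0.0257 90.2
shift units [ 0.25 -0.02  0.2 ] turn units [-0.    -0.033 -0.003]
side z plane slope x,y [ 0.0038 -0.0018] mean z 0.0358 y ext [-0.1797  0.0739] n 23 mid slope [0.0525 0.5531] mean [-0.0101  0.5526]
top z plane slope x,y [-0.0012  0.0007] mean z 0.0355 y ext [-0.1322  0.0698] n 20 mid slope [0.0529 0.5563] mean [-0.0064  0.556 ]
```

Request:
{"api": "servo_tool", "payload": {"increments": [[[0.1,0,0.05],[0,0,0]],[[0.3,0,0.05],[0,0,0]],[[0.4,0,0.05],[0,0,0]],[[0.4,0,0.05],[0,0,0]],[[0.4,0,0.01],[0,0,0]],[[0.3,0,0],[0,0,0]],[[0.1,0,0],[0,0,0]],[[0,0,0],[0,0,0]]]}}

```text
time_s: 8.1
tool_pos: [0.551, -0.1174, 0.037]
ee_rot: [[0.038, 0.999, 0.001], [0.999, -0.038, 0.017], [0.017, 0.0, -1.0]]
force: [0.0, -0.5, -2.5]
grip_width: 0.0256
gripper_force: 90.3
```

```bash
python3 -c "
from h import *
togo(.5635+.036*(-.116-.25),-.116,.0363,87.93)
pad('side');p=pad('top');cv2.imwrite('pics/f.png',cv2.resize(p['image'][165:260,115:275],None,fx=5,fy=5))"
```

```text
t 8.1 p [ 0.551  -0.1174  0.037 ] F [ 0.  -0.5 -2.5] w 0.0256 90.3
shift units [ 0.06 -0.03  0.03] turn units [ 0.    -0.033 -0.004]
side z plane slope x,y [-0.0008 -0.0006] mean z 0.0315 y ext [-0.1304  0.1229] n 22 mid slope [0.0526 0.5538] mean [0.0381 0.5559]
top z plane slope x,y [-0.002  -0.0001] mean z 0.0312 y ext [-0.073   0.1208] n 23 mid slope [0.0385 0.556 ] mean [0.0368 0.5574]
```

View pics/f.png

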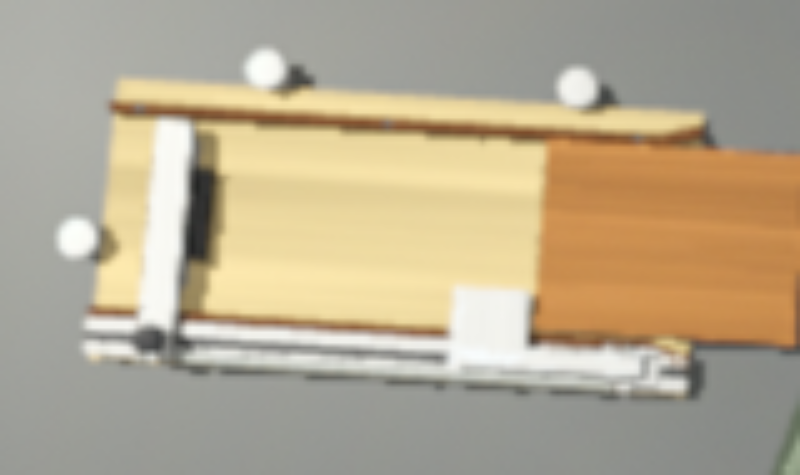

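Viewing from above, the blade is in the lane with its front edge at pixel 540, just short of the drop stop nose (530) and clear of both strips. Sliding on under the stop.

Request:
{"api": "servo_tool", "payload": {"increments": [[[0.2,0,0.02],[0,0,0]],[[0.4,0,0.02],[0,0,0]],[[0.5,0,0.01],[0,0,0]],[[0.5,0,0.01],[0,0,0]],[[0.5,0,0.01],[0,0,0]],[[0.5,0,0.01],[0,0,0]],[[0.4,0,0.01],[0,0,0]],[[0.2,0,0],[0,0,0]]]}}

```text
time_s: 9.1
tool_pos: [0.5542, -0.0368, 0.0362]
ee_rot: [[0.038, 0.999, 0.001], [0.999, -0.038, 0.017], [0.017, 0.0, -1.0]]
force: [0.6, -2.8, 0.3]
grip_width: 0.0251
gripper_force: 90.6
```

```bash
python3 -c "
from h import *
y=-.04
togo(.5635+.036*(y-.25),y,.0363,87.93)
p=pad('top');C=cloud(p);m=(C[...,0]>.505)&(C[...,0]<.52)&(C[...,1]>.12)&(C[...,1]<.18)&(p['z_map']>0)
for y in np.arange(.12,.18,.006):
  k=m&(abs(C[...,1]-y)<.003);print(round(y,3),C[...,2][k].max().round(4) if k.any() else 0)"
```

```text
t 9.1 p [ 0.5542 -0.0368  0.0362] F [ 0.6 -2.8  0.3] w 0.0251 90.6
shift units [-0.13 -0.04 -0.01] turn units [ 0.001 -0.033 -0.004]
top z plane slope x,y [-0.0035 -0.0001] mean z 0.0304 y ext [0.0315 0.2053] n 15 mid slope [0.0454 0.556 ] mean [0.1069 0.5609]
0.12 0.0307
0.126 0.0557
0.132 0.0556
0.138 0.0555
0.144 0.0592
0.15 0.0567
0.156 0.0573
0.162 0.06
0.168 0.0592
0.174 0.0317
```

Request:
{"api": "servo_tool", "payload": {"increments": [[[0.3,0,0.01],[0,0,0]],[[0.6,0,0.01],[0,0,0]],[[0.7,0,0.01],[0,0,0]],[[0.7,0,0.01],[0,0,0]],[[0.7,0,0.01],[0,0,0]],[[0.6,0,0.01],[0,0,0]],[[0.4,0,0.01],[0,0,0]],[[0.2,0,0],[0,0,0]]]}}

```text
time_s: 10.0
tool_pos: [0.5583, 0.0674, 0.0363]
ee_rot: [[0.039, 0.999, 0.001], [0.999, -0.039, 0.017], [0.017, 0.0, -1.0]]
force: [0.1, -4.0, 2.5]
grip_width: 0.0256
gripper_force: 90.8
```

```bash
cat >> h.py <<'E'
def look(y):
    togo(.5635+.036*(y-.25),y,.0363,87.93)
    p=pad('top');C=cloud(p);Z=p['z_map']>0
    # nose height and face, bumper/edge
    m=Z&(C[...,0]>.505)&(C[...,0]<.52)&(C[...,1]>.1)&(C[...,1]<.2)&(C[...,2]>.04)
    print("nose y",C[...,1][m].min().round(4),C[...,1][m].max().round(4),"z near face",np.median(C[...,2][m&(C[...,1]>.15)]).round(4))
    return p
E
python3 -c "
from h import *
p=look(.09)"
```

```text
t 10.0 p [0.5583 0.0674 0.0363] F [ 0.1 -4.   2.5] w 0.0256 90.8
shift units [ 0.9  -0.06  0.01] turn units [ 0.001 -0.032 -0.005]
top z plane slope x,y [ 0.0006 -0.002 ] mean z 0.0302 y ext [0.168  0.3057] n 19 mid slope [0.0199 0.56  ] mean [0.2337 0.5646]
nose y 0.1037 0.1363 z near face nan
  return _methods._mean(a, axis=axis, dtype=dtype,
  ret = ret.dtype.type(ret / rcount)
```

Request:
{"api": "servo_tool", "payload": {"increments": [[[0.15,0,0],[0,0,0]],[[0.2,0,0],[0,0,0]],[[0.2,0,0.01],[0,0,0]],[[0.15,0,0],[0,0,0]],[[0.1,0,0],[0,0,0]],[[0.06,0,0],[0,0,0]],[[0.04,0,0],[0,0,0]],[[0,0,0],[0,0,0]]]}}

```text
time_s: 10.9
tool_pos: [0.5592, 0.0894, 0.0363]
ee_rot: [[0.039, 0.999, 0.001], [0.999, -0.039, 0.017], [0.017, 0.0, -1.0]]
force: [0.6, -4.4, 3.4]
grip_width: 0.0256
gripper_force: 91.0
```

```bash
python3 -c "
from h import *
look(.09)" 2>/dev/null
```

```text
t 10.9 p [0.5592 0.0894 0.0363] F [ 0.6 -4.4  3.4] w 0.0256 91.0
shift units [ 0.02 -0.06 -0.  ] turn units [ 0.001 -0.033 -0.006]
top z plane slope x,y [-0.0007  0.0007] mean z 0.0302 y ext [0.1993 0.3276] n 18 mid slope [0.0615 0.5512] mean [0.2586 0.5671]
nose y 0.1001 0.1612 z near face 0.0556
```

Request:
{"api": "servo_tool", "payload": {"increments": [[[0.03,0,0],[0,0,0]],[[0.03,0,0],[0,0,0]],[[0.03,0,0],[0,0,0]],[[0.03,0,0],[0,0,0]],[[0.03,0,0],[0,0,0]],[[0.03,0,0],[0,0,0]],[[0.03,0,0],[0,0,0]],[[0,0,0],[0,0,0]]]}}

```text
time_s: 11.8
tool_pos: [0.5593, 0.0944, 0.0363]
ee_rot: [[0.039, 0.999, 0.001], [0.999, -0.039, 0.017], [0.017, 0.0, -1.0]]
force: [-0.5, -6.1, 3.5]
grip_width: 0.0253
gripper_force: 91.0
```

Request:
{"api": "servo_tool", "payload": {"increments": [[[0.02,0,0],[0,0,0]],[[0.02,0,0],[0,0,0]],[[0.02,0,0],[0,0,0]],[[0.02,0,0],[0,0,0]],[[0.02,0,0],[0,0,0]],[[0,0,0],[0,0,0]],[[0,0,0],[0,0,0]],[[0,0,0],[0,0,0]]]}}

```text
time_s: 12.6
tool_pos: [0.5594, 0.0959, 0.0363]
ee_rot: [[0.039, 0.999, 0.0], [0.999, -0.039, 0.015], [0.015, -0.0, -1.0]]
force: [0.4, -8.9, 3.4]
grip_width: 0.0254
gripper_force: 91.0
```

```bash
python3 -c "
from h import *
look(.1)" 2>/dev/null
```

```text
t 12.6 p [0.5594 0.0959 0.0363] F [ 0.4 -8.9  3.4] w 0.0254 91.0
shift units [ 0.16 -0.06  0.  ] turn units [-0.    -0.029 -0.006]
top z plane slope x,y [-0.0009 -0.005 ] mean z 0.0303 y ext [0.2119 0.3342] n 17 mid slope [0.0402 0.5555] mean [0.2682 0.5662]
nose y 0.103 0.1698 z near face 0.0545
```

Request:
{"api": "servo_tool", "payload": {"increments": [[[0.02,0,0],[0,0,0]],[[0.02,0,0],[0,0,0]],[[0.02,0,0],[0,0,0]],[[0.02,0,0],[0,0,0]],[[0,0,0],[0,0,0]],[[0,0,0],[0,0,0]],[[0,0,0],[0,0,0]],[[0,0,0],[0,0,0]]]}}

```text
time_s: 13.5
tool_pos: [0.5594, 0.0972, 0.0363]
ee_rot: [[0.039, 0.999, 0.0], [0.999, -0.039, 0.014], [0.014, -0.0, -1.0]]
force: [0.2, -10.5, 5.1]
grip_width: 0.0253
gripper_force: 91.0
```

```bash
python3 -c "
from h import *
look(.1)" 2>/dev/null
```

```text
t 13.5 p [0.5594 0.0972 0.0363] F [  0.2 -10.5   5.1] w 0.0253 91.0
shift units [ 0.11 -0.06  0.  ] turn units [-0.    -0.027 -0.005]
top z plane slope x,y [-0.0008 -0.0009] mean z 0.03 y ext [0.211  0.3357] n 17 mid slope [0.0373 0.5564] mean [0.2697 0.5664]
nose y 0.1 0.1719 z near face 0.0449
```

```bash
python3 -c "
from h import *
C=np.load('top.npz')['C']
def st(C):
    for lo in (.13,.14,.15,.16,.17):
        m=(C[...,0]>.495)&(C[...,0]<.52)&(C[...,1]>lo)&(C[...,1]<lo+.01)&(C[...,2]>.035)&(C[...,2]<.07)
        print(lo,m.sum(),np.median(C[...,2][m]).round(4) if m.any() else 0)
st(C)
p=vision.snapshot('top');st(cloud(p))
q=vision.snapshot('side');C2=np.load('side.npz')['C'];st(C2);st(cloud(q))
cv2.imwrite('pics/g.png',np.hstack([cv2.resize(p['image'][175:255,130:230],None,fx=4,fy=4),cv2.resize(q['image'][190:270,210:310],None,fx=4,fy=4)]))
" 2>/dev/null
```

```text
0.13 24 0.0438
0.14 27 0.0441
0.15 28 0.0441
0.16 24 0.0435
0.17 4 0.0441
0.13 25 0.0439
0.14 28 0.045
0.15 27 0.0439
0.16 24 0.0437
0.17 4 0.0432
0.13 33 0.0446
0.14 30 0.0448
0.15 34 0.0449
0.16 50 0.0445
0.17 18 0.0397
0.13 32 0.0451
0.14 32 0.0452
0.15 35 0.045
0.16 44 0.0447
0.17 21 0.0412
```

View pics/g.png

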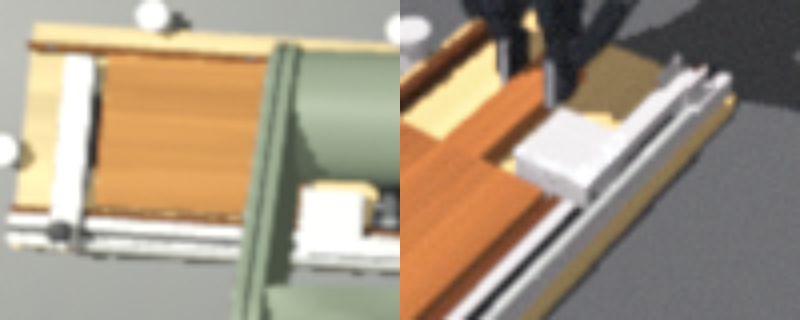

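The drop stop is back at its initial height (0.044) in both views, and in the pictures its nose sits right behind the shoulder, so it has fallen. Next I'll ease off, open part way and lift.

Request:
{"api": "servo_tool", "payload": {"increments": [[[-0.02,0,0],[0,0,0]],[[-0.02,0,0],[0,0,0]],[[-0.02,0,0],[0,0,0]],[[-0.02,0,0],[0,0,0]],[[0,0,0],[0,0,0]],[[0,0,0],[0,0,0]],[[0,0,0],[0,0,0]],[[0,0,0],[0,0,0]]]}}

```text
time_s: 14.5
tool_pos: [0.5595, 0.0972, 0.0363]
ee_rot: [[0.039, 0.999, 0.001], [0.999, -0.039, 0.017], [0.017, 0.0, -1.0]]
force: [1.1, -5.0, 3.0]
grip_width: 0.0255
gripper_force: 90.8
```

Request:
{"api": "servo_tool", "payload": {"increments": [[[0,0,0],[0,0,0]],[[0,0,0],[0,0,0]],[[0,0,0],[0,0,0]],[[0,0,0],[0,0,0]],[[0,0,0],[0,0,0]],[[0,0,0],[0,0,0]],[[0,0,0],[0,0,0]],[[0,0,0],[0,0,0]]], "hand": 0.7}}

```text
time_s: 15.3
tool_pos: [0.5594, 0.0971, 0.0364]
ee_rot: [[0.039, 0.999, 0.001], [0.999, -0.039, 0.017], [0.017, 0.0, -1.0]]
force: [-0.1, -0.2, -0.3]
grip_width: 0.0598
gripper_force: 0.0
```

Request:
{"api": "servo_tool", "payload": {"increments": [[[0,0,-0.1],[0,0,0]],[[0,0,-0.3],[0,0,0]],[[0,0,-0.5],[0,0,0]],[[0,0,-0.7],[0,0,0]],[[0,0,-0.8],[0,0,0]],[[0,0,-0.8],[0,0,0]],[[0,0,-0.5],[0,0,0]],[[0,0,-0.2],[0,0,0]]]}}

```text
time_s: 16.1
tool_pos: [0.5607, 0.0954, 0.1364]
ee_rot: [[0.039, 0.999, 0.005], [0.999, -0.039, 0.017], [0.017, 0.004, -1.0]]
force: [0.0, -0.3, 0.0]
grip_width: 0.0599
gripper_force: 0.0
```

```bash
python3 -c "
from h import *
p=look(.1);pad('side');q=vision.snapshot('side')
cv2.imwrite('pics/h.png',np.hstack([cv2.resize(p['image'][175:255,130:230],None,fx=4,fy=4),cv2.resize(q['image'][190:270,210:310],None,fx=4,fy=4)]))
" 2>/dev/null
```

```text
t 16.1 p [0.5607 0.0954 0.1364] F [ 0.  -0.3  0. ] w 0.0599 0.0
shift units [ 0.11 -0.13  4.01] turn units [ 0.008 -0.033 -0.006]
top z plane slope x,y [ 0.002 -0.004] mean z 0.0303 y ext [0.1772 0.3334] n 14 mid slope [0.0131 0.5631] mean [0.2764 0.5667]
nose y 0.1016 0.171 z near face 0.0441
side z plane slope x,y [0.003  0.0003] mean z 0.0307 y ext [0.0636 0.3346] n 9 mid slope [0.0478 0.5532] mean [0.2286 0.5642]
```

View pics/h.png

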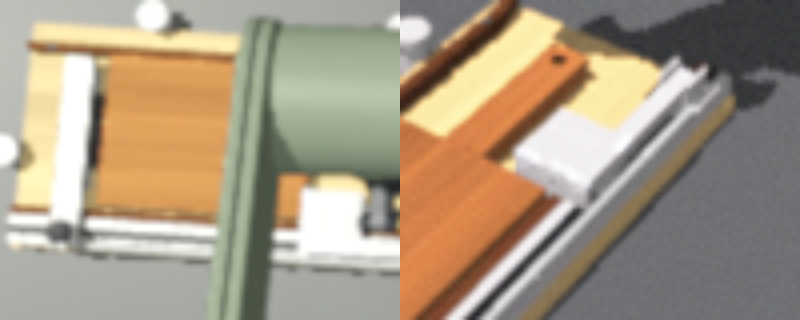

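The paddle lies flat and released, held between the bumper (face near pixel 100 in the left crop) and the drop stop nose, which is against the shoulder. The robot is clear.

```bash
python3 -c "
from h import *
print(workorder.sign_off())"
```

```text
the job is handed in; nothing more can be done
None
```

The paddle is loaded and released, lying flat between the bumper and the fallen drop stop. The job was handed in at about 16 s and no verdict came back. I did not re-measure the sander, jar and adapter at the end, but the arm stayed well clear of them.

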